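Level the counting scale on the parts counter

TASK

Level the counting scale: lift its clear cover gently right back until it rests on its stop, lay the spirit level across the middle of the pan from left to right and press it down flat, then turn the orange knob of the front left levelling foot until the bubble stands between the two black rings. Finish by pressing the level down on the pan with the gripper, a steady push of about one kilogram, and keep pressing as your program ends, bubble still centred. Never overload the pan by hitting or pressing it hard, and leave everything else on the counter where it is.

Things in the scene. Friction and masses are not known exactly. Their poses are not given: they have to be found in the camera images.
- cover (a joint): angle (rad) of the scale's clear hinged cover: 0 closed over the pan, grows as its front edge is lifted, 1.66 on its stop, just past upright. 0.35 kg; slight hinge friction (0.06 N m): near upright it stays where it is left, from low down it falls shut
- cover_handle (a point): middle of the cover's black round handle bar, 10 mm thick, 100 mm long, parallel to the hinge and 215 mm from it; closed, it lies 45 mm in front of the cover's front edge, 115 mm above the counter and 50 mm above the console. Axes turn with the cover; closed, they are the scale's: x to its rear, y to its left, z up
- cover_hinge (a point): middle of the cover's hinge line, at the rear of the scale, 115 mm above the counter; the hinge runs along the scale's y axis (left to right). Two grey stop posts behind it are 165 mm high; the open cover (250 mm wide) stands up to 285 mm high, its handle up to 335 mm
- pan_top (a point): centre of the top face of the steel pan (150 mm front to rear, 230 mm left to right, 85 mm above the counter; the open cover stands 90 mm behind it). x points to the scale's rear, y to its left, z up; the console front faces the robot. The pan is sprung: sinks 1 mm per 5 N, at most 8 mm
- foot_knob (a point): centre of the orange knob of the front left foot: round, fluted, 38 mm across, 26 mm high, upright axis, top 86 mm above the counter, free below down to the lug at 42 mm, axis 55 mm from the housing (76 mm high). Clockwise from above raises that corner 1 mm per rad; friction 0.06 N m, stays where left. Starts 1.3 to 3 mm too low. The black knob is locked; the other feet are right
- level_centre (a point): centre of the spirit level, a red bar 180 mm long (along its x), 26 mm wide (y) and 36 mm high (z up), with black ends, 0.3 kg; it stands upright on its flat base. The yellow-green vial is in the middle 64 mm of its top face; the rest of the top is flat. The two halves are alike
- bubble (a point): centre of the bubble in the level's vial; its offset from level_centre along the level's x says how far off the middle it stands. It goes to the higher end, 1.6 mm per mm/m of slope, at most 17 mm, settling in 0.3 s. Pale, 17 mm long; rings 22 mm apart: between them within 2.5 mm of the middle. Level across the pan: one rad of orange knob moves it 4.1 mm, clockwise to the scale's left
- bin: bystander: green open parts bin with nuts, 100 x 80 x 50 mm high; origin under its centre
- filter: bystander: white oil filter with a red band, 94 mm across, 125 mm high; origin under its centre
- oil: bystander: black oil bottle with yellow labels and cap, 50 x 80 x 190 mm high; origin under its centre
- weight: bystander: brass calibration weight, 48 mm across, 74 mm high; origin under its centre
- tape: bystander: yellow tape measure, 70 x 38 x 62 mm high; origin under its centre
- bearing: bystander: steel bearing ring lying flat, 72 mm across, 21 mm high; origin under its centre
There are look-alikes about, which are no part of the job. What is shaped like the part that bears level_centre but blue is not meant.

How it is judged:
By the outcome, as a careful person would: the job done as asked, in the order asked, and still so for the second after the job is handed in, while the arm keeps its last pose, push and grip.
It also fails if it takes over 72 s, if anything falls off the work surface, if the arm or the gripper's body presses on something with over 40 N, if the wrist force passes 120 N, or if a joint passes its speed limit or range.

ROBOT

A 6-joint arm with a two-finger parallel gripper is mounted at the origin on the work surface. World frame = base frame: x ahead of the robot, y to its left, z up, the work surface at z = 0. Lengths are in mm, angles in rad, forces in N, time in s.
With the tool pointing down it reaches from about 350 to 875 mm from the base axis. Payload 4.2 kg.
Tool frame: the origin (TCP) lies between the finger pads; the fingertips stand 11 mm ahead of it and the grasp point (between the pads) lies 8 mm behind it; z points along the fingers, y is the direction in which the jaws open and shut (so a half turn about z gives the same grasp; the last joint's range is limited). The gripper opens to 85 mm and grips with 20 to 120 N. Pads are 22 mm wide; open, the fingers measure 114 mm over their backs; the gripper's body (76 mm by 85 mm) begins 54 mm behind the grasp point. The pads swing forward as they close: fully open they stand 13 mm farther back than shut.
Start: joints at [1.586, 0.385, 0.008, 0, -1.194, -0.259], TCP at [150.838, 606.504, 242.312] pointing down, gripper open.
Joint ranges: [-3.14, 3.14], [-1.21, 2.06], [-1.07, 1.41], [-3.16, 2.05], [-2.99, -0.16], [-3.1, 3.1]. Speed limits (rad/s): [2.79, 2.79, 3.14, 3.14, 3.14, 3.14].

INTERFACE

Orientations are given as a unit quaternion [x, y, z, w].
In Python, from bench import * gives the robot as it stands.
- The arm moves only by the tool servo_tool, never from a script. Its argument "rows" is a list of rows, each a list of 7 numbers: the opening, from 0 (shut) to 1 (fully open), then the shift along the tool's x, y, z in cm, then the turn, a rotation vector about the tool's x, y, z in degrees. A call has 1 to 12 rows; each row shifts and turns the commanded pose from where the row before left it, along the tool's axes as they then stand; what a row does not reach is not made up. A row lasts 1/10 s, in which the tool goes at most 50 mm and 8.59 degrees, less where a joint would pass 70% of its speed; a pose out of reach is approached as far as the arm can. A call is refused whole if a number of a shift passes 5 or a number of a turn 8.59, either way. A call with a gripper value outside its range is refused whole. The fingers move at their own pace and stop on an object; the grip force is fixed at half the most. Time passes only in rows, so rows that do not move let the fingers close. It gives the time, the measured TCP pose, the force and the opening at its end, in the units of the state.
- read_state(): the state, without advancing time (a new reading comes with each control period).
- get_image(name): name is "scene" or "side" or "wrist"; returns a dict with "image" (400x640x3 uint8, red, green, blue), "mtx" (3x3 intrinsics, pixels), "k1" (the pictures are not rectified: a ray, as slopes to the right and down, at radius r is drawn at 1 + k1 r^2 times it, then the intrinsics apply), "extrinsics" (4x4, takes a point from camera to world coordinates). Camera axes: x right, y up, looking along -z (the intrinsics and any distortion apply to the point x, -y, -z); pixel columns grow to the right and rows downward; lengths in mm; the calibration is good to about 2 mm. A picture is of the moment at which its call begins. There is no depth.
- job_done(): hands the job in, once; it reports no verdict.
The state is a dict: "clock": time; "joints": joint angles; "joint_vel": joint speeds; "joint_efforts": joint torques, N m; "position": TCP position; "ee_rot": TCP orientation; "contact_force": force on the tool from outside, world axes, zero at the start; "wrist_torque": the same for the moment, N m; "gripper_width": finger opening in mm.
Only numpy, scipy, OpenCV 4.12 (cv2) and the standard library are available. Lean on these libraries where they do the work, as an engineer would, in place of code of your own. Each camera call takes 0.05 s, during which the arm holds its last target. There are 200 camera calls.

## Working session

There is one attempt and no reset: what is moved stays moved. The work goes in short steps, Python scripts to look and compute and a tool call to move; the robot and the scene stay as the last step left them, time stands still between calls to the robot, and variables do not carry over. Pictures are saved under pics/ and viewed, about 8 in all and at most 12, crops included, and the job is handed in when it is done.

Besides the shell and the picture viewer there is one more tool, called after "Request:" as a command line: name --pt "numbers of a row" for each row, then --argument value for the rest. servo_tool: Moves the arm, as the interface text tells. Its arguments: {"type":"object","properties":{"rows":{"type":"array","items":{"type":"array","items":{"type":"number"}}}},"required":["rows"]}

```bash
mkdir -p pics; ls
python3 - <<'E'
from bench import *
import cv2,numpy as np
for n in ["scene","side"]:
    d=get_image(n); cv2.imwrite(f"pics/{n}0.png",d["image"][:,:,::-1]); print(n,d["mtx"].tolist(),d["k1"],np.round(d["extrinsics"],3).tolist())
print(read_state())
E
```

```text
pics
scene [[416.96082208917227, 0.0, 309.29435322762174], [0.0, 416.96082208917227, 201.81841899560246], [0.0, 0.0, 1.0]] -0.08005673735149141 [[0.307, -0.73, 0.61, 1206.043], [0.952, 0.241, -0.19, -198.004], [-0.008, 0.639, 0.769, 984.537], [0.0, 0.0, 0.0, 1.0]]
side [[503.6187660661776, 0.0, 314.7728065276973], [0.0, 503.6187660661776, 199.0575708528421], [0.0, 0.0, 1.0]] -0.012292468145971147 [[0.983, 0.11, -0.145, 287.681], [-0.181, 0.495, -0.85, -1087.852], [-0.021, 0.862, 0.507, 748.405], [0.0, 0.0, 0.0, 1.0]]
{'clock': 0.1, 'joints': array([ 1.58562352e+00,  3.85499760e-01,  6.75187723e-03, -4.48411226e-04,
       -1.19402243e+00, -2.58593084e-01]), 'joint_vel': array([ 7.43364727e-05, -2.94274986e-03,  3.00591243e-03,  3.31472400e-03,
        1.32908557e-04,  2.63948764e-04]), 'joint_efforts': array([-8.93215001e-04, -3.93321884e+01,  1.88928992e+01,  4.19800177e+00,
       -2.59951696e-03,  8.51341984e-07]), 'position': array([150.71161348, 606.03005002, 241.31268526]), 'ee_rot': array([ 9.92570902e-01, -1.21663419e-01, -7.19409878e-05,  1.00618603e-03]), 'contact_force': array([-0.15064751,  0.34847856, -0.20592591]), 'wrist_torque': array([ 0.03295982, -0.01168915, -0.00969091]), 'gripper_width': 85.42204595240909}
```

View pics/scene0.png

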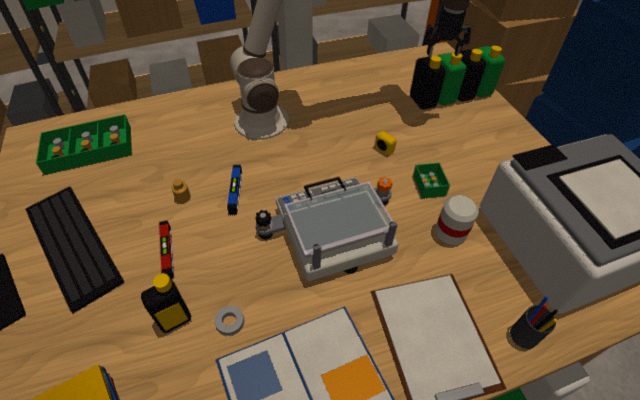

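View pics/side0.png

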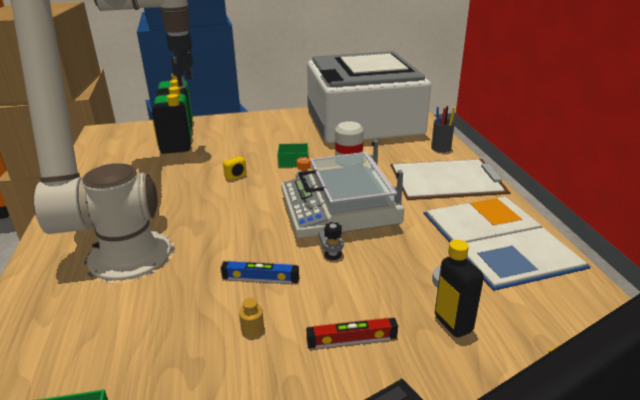

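Scene view: scale around (340,235) with the handle at about (325,187), orange knob at (384,185) and black knob at (263,222). The red level runs (165,225) to (168,275), and the blue decoy is at (235,190). Side view: handle at (310,188), orange knob at (304,165), red level at (352,332).

```bash
cat > h.py <<'E'
from bench import *
import cv2,numpy as np
from scipy.spatial.transform import Rotation as R
def ray(d,uv):
    D=np.array([d["k1"],0,0,0,0.]) 
    p=cv2.undistortPoints(np.array([[uv]],float),np.array(d["mtx"]),D)[0,0]
    E=np.array(d["extrinsics"]); v=E[:3,:3]@np.array([p[0],-p[1],-1]); return E[:3,3],v/np.linalg.norm(v)
def plane(d,uv,z):
    o,v=ray(d,uv); return o+v*(z-o[2])/v[2]
def tri(d1,a,d2,b):
    o1,v1=ray(d1,a);o2,v2=ray(d2,b)
    s=np.linalg.lstsq(np.array([v1,-v2]).T,o2-o1,rcond=None)[0]
    p,q=o1+s[0]*v1,o2+s[1]*v2; return (p+q)/2,np.linalg.norm(p-q)
def proj(d,P):
    E=np.array(d["extrinsics"]); c=E[:3,:3].T@(np.array(P)-E[:3,3]); x,y=c[0]/-c[2],-c[1]/-c[2]
    f=1+d["k1"]*(x*x+y*y); K=np.array(d["mtx"]); return np.array([K[0,0]*x*f+K[0,2],K[1,1]*y*f+K[1,2]])
def blobs(img,lo,hi,amin=15):
    m=cv2.inRange(cv2.cvtColor(img,cv2.COLOR_RGB2HSV),np.array(lo),np.array(hi))
    n,l,s,c=cv2.connectedComponentsWithStats(m); return [(c[i],s[i]) for i in range(1,n) if s[i][4]>=amin],l
def save(n,img,x0,y0,x1,y1,k): cv2.imwrite(f"pics/{n}.png",cv2.resize(img[y0:y1,x0:x1,::-1],None,fx=k,fy=k,interpolation=cv2.INTER_CUBIC))
def yaw(): 
    s=read_state(); M=R.from_quat(s["ee_rot"]).as_matrix(); return s["position"],M
E
python3 - <<'E'
from h import *
S=get_image("scene");T=get_image("side")
for n,d in (("scene",S),("side",T)):
    print(n,"orange",[(np.round(c,1).tolist(),s.tolist()) for c,s in blobs(d["image"],(5,170,120),(14,255,255),20)[0]])
    print(n,"red",[(np.round(c,1).tolist(),s.tolist()) for c,s in blobs(d["image"],(0,170,80),(4,255,255),20)[0]],[(np.round(c,1).tolist(),s.tolist()) for c,s in blobs(d["image"],(174,170,80),(180,255,255),20)[0]])
a=S["image"][165:285,240:420];b=T["image"][125:245,260:440]
cv2.imwrite("pics/z1.png",cv2.resize(np.vstack([a,b])[:,:,::-1],None,fx=2.5*1,fy=2.5,interpolation=cv2.INTER_CUBIC)) if 0 else None
A=np.hstack([a,b])[:,:,::-1]; cv2.imwrite("pics/z1.png",cv2.resize(A,None,fx=2.2,fy=4.4,interpolation=cv2.INTER_CUBIC) if 0 else cv2.resize(np.vstack([a,b])[:,:,::-1],(600*3//4*2-0,600) if 0 else (450,600),interpolation=cv2.INTER_CUBIC))
E
```

```text
scene orange [([384.7, 181.9], [378, 176, 15, 12, 92])]
scene red [([164.1, 231.1], [160, 224, 10, 22, 107]), ([165.3, 261.3], [161, 254, 10, 16, 121])] []
side orange [([1.4, 167.8], [0, 158, 6, 18, 55]), ([303.4, 164.0], [297, 158, 13, 12, 114]), ([1.3, 200.0], [0, 192, 5, 14, 41])]
side red [([562.4, 101.4], [457, 0, 183, 267, 34191]), ([443.1, 117.0], [442, 108, 3, 17, 28]), ([348.4, 148.5], [336, 144, 27, 9, 175]), ([352.1, 331.5], [314, 319, 77, 26, 944])] []
```

View pics/z1.png

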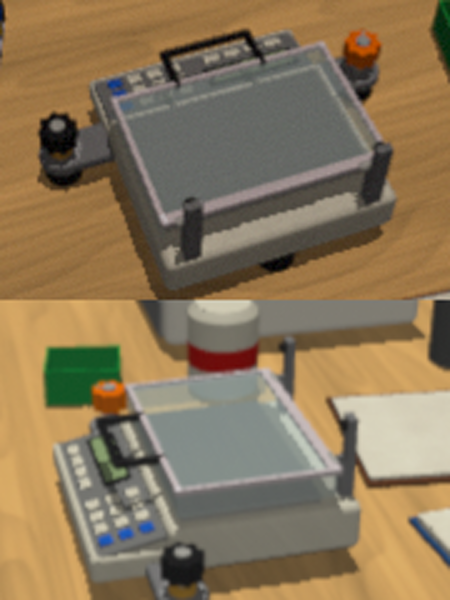

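Crop (2.5x): handle ends in scene at (305,186) and (342,178), in side at (299,174) and (311,192). The post tops are at scene (316,246) and (392,224), side (400,172) and (376,142). The cover is closed.

Run:
```python
from h import *
S=get_image("scene");T=get_image("side")
def t(n,a,b): p,e=tri(S,a,T,b); print(n,np.round(p,1),round(e,1)); return p
hr=t("handle right(y-)",(305.2,185.8),(311.2,191.8)); hl=t("handle left",(342,178.2),(299.2,173.8))
pr=t("postA",(316,245.8),(399.6,172.2)); pl=t("postB",(392.4,223.8),(375.6,141.8))
k=t("orange",(384.7,181.9),(303.4,164))
bk=t("black knob",(240+58/2.5,165+130/2.5),(260+183/2.5,125+260/2.5))
h=(hr+hl)/2;p=(pr+pl)/2
d=(p-h)[:2]; print("fwd",d,np.degrees(np.arctan2(d[1],d[0])),"handle dir",np.degrees(np.arctan2(*(hl-hr)[[1,0]])),"post dir",np.degrees(np.arctan2(*(pl-pr)[[1,0]])),"kn",np.degrees(np.arctan2(*(k-bk)[[1,0]])))
# level
for d,n,hs in ((S,"scene",(150,215,185,285)),(T,"side",(300,310,405,355))):
    x0,y0,x1,y1=hs
    c=d["image"][y0:y1,x0:x1]
    hsv=cv2.cvtColor(c,cv2.COLOR_RGB2HSV)
    m=((hsv[...,0]<5)&(hsv[...,1]>150)&(hsv[...,2]>50))|(hsv[...,2]<60)|((hsv[...,0]>25)&(hsv[...,0]<60)&(hsv[...,1]>120))
    nn,l,s,cc=cv2.connectedComponentsWithStats(m.astype(np.uint8)); i=1+np.argmax(s[1:,4])
    pts=np.argwhere(l==i)[:,::-1].astype(np.float32); r=cv2.minAreaRect(pts); print(n,np.round(cv2.boxPoints(r)+[x0,y0],1).tolist(),s[i])
    g=(hsv[...,0]>25)&(hsv[...,0]<60)&(hsv[...,1]>120); gp=np.argwhere(g).mean(0)[::-1]+[x0,y0]; print("vial",gp,g.sum(),plane(d,gp,36))
```

```text
handle right(y-) [464.3  20.3 115.7] 11.2
handle left [454.6 135.6 105.6] 0.5
postA [687.2 -21.1 162.8] 0.4
postB [683.4 178.8 159.7] 0.4
orange [484.  260.4  74. ] 5.6
black knob [ 497.7 -110.6   77.2] 0.9
fwd [225.88568071   0.90050164] 0.22841053812657866 handle dir 94.79119830206668 post dir 91.09489720248084 kn 92.11183471552154
scene [[158.1, 221.4], [169.5, 220.6], [174.0, 284.0], [162.6, 284.8]] [ 10   6  15  64 486]
vial [164.33870968 246.25806452] 62 [ 479.68382173 -391.44789756   36.        ]
side [[305.7, 327.3], [395.3, 317.3], [397.5, 337.7], [308.0, 347.7]] [   7    9   90   29 1398]
vial [351.86538462 325.73076923] 104 [ 474.36992723 -388.39225486   36.        ]
```

```bash
cat >> h.py <<'E'
def plan(target,yawdeg=None,vmax=48,tilt=0,wmax=8.4):
    """rows from the present pose to target, tool down, tool x at world yaw"""
    p,M=yaw(); target=np.array(target,float)
    G=M if yawdeg is None else (R.from_euler("z",yawdeg,degrees=True)*R.from_euler("x",180,degrees=True)).as_matrix()
    rv=R.from_matrix(M.T@G).as_rotvec(degrees=True)
    n=int(max(np.ceil(np.linalg.norm(target-p)/vmax),np.ceil(np.linalg.norm(rv)/wmax),1))
    A=M
    for i in range(n):
        s=A.T@(target-p)/n/10; print(np.round(np.r_[s,rv/n],2).tolist()); A=A@R.from_rotvec(rv/n,degrees=True).as_matrix()
def st():
    s=read_state();M=R.from_quat(s["ee_rot"]).as_matrix();print(round(s["clock"],2),np.round(s["position"],1),"xyaw",round(np.degrees(np.arctan2(M[1,0],M[0,0])),1),"z",np.round(M[:,2],3),"F",np.round(s["contact_force"],1),"w",round(s["gripper_width"],1))
E
python3 -c "
from h import *
st();plan((440,90,340),-90)"
```

```text
0.3 [150.8 606.3 241.9] xyaw -14.0 z [-0.    -0.001 -1.   ] F [ 0.4 -0.8  0.1] w 85.5
[3.12, 3.32, -0.75, 0.0, -0.0, 5.85]
[3.44, 2.98, -0.75, 0.0, -0.0, 5.85]
[3.73, 2.62, -0.75, 0.0, -0.0, 5.85]
[3.97, 2.22, -0.75, 0.0, -0.0, 5.85]
[4.18, 1.81, -0.75, 0.0, -0.0, 5.85]
[4.34, 1.37, -0.75, 0.0, -0.0, 5.85]
[4.46, 0.92, -0.75, 0.0, -0.0, 5.85]
[4.53, 0.46, -0.75, 0.0, -0.0, 5.85]
[4.55, -0.0, -0.75, 0.0, -0.0, 5.85]
[4.53, -0.46, -0.75, 0.0, -0.0, 5.85]
[4.46, -0.92, -0.75, 0.0, -0.0, 5.85]
[4.34, -1.37, -0.75, 0.0, -0.0, 5.85]
[4.18, -1.81, -0.75, 0.0, -0.0, 5.85]
```

Request:
servo_tool --pt "0.4 3.12 3.32 -0.75 0 0 5.85" --pt "0.4 3.44 2.98 -0.75 0 0 5.85" --pt "0.4 3.73 2.62 -0.75 0 0 5.85" --pt "0.4 3.97 2.22 -0.75 0 0 5.85" --pt "0.4 4.18 1.81 -0.75 0 0 5.85" --pt "0.4 4.34 1.37 -0.75 0 0 5.85" --pt "0.4 4.46 0.92 -0.75 0 0 5.85" --pt "0.4 4.53 0.46 -0.75 0 0 5.85" --pt "0.4 4.55 0 -0.75 0 0 5.85" --pt "0.4 4.53 -0.46 -0.75 0 0 5.85" --pt "0.4 4.46 -0.92 -0.75 0 0 5.85" --pt "0.4 4.34 -1.37 -0.75 0 0 5.85"

```text
clock: 1.5
position: [418.1, 128.0, 333.0]
ee_rot: [0.741, -0.672, 0.0, -0.001]
contact_force: [0.7, 2.2, -0.4]
gripper_width: 34.2
```

Request:
servo_tool --pt "0.4 4.18 -1.81 -0.75 0 0 5.85" --pt "0.4 0 0 0 0 0 0" --pt "0.4 0 0 0 0 0 0"

```text
clock: 1.8
position: [440.1, 89.0, 339.7]
ee_rot: [-0.706, 0.708, 0.0, 0.0]
contact_force: [-0.3, 0.3, -0.4]
gripper_width: 34.3
```

```bash
python3 -c "
from h import *
st();d=get_image('wrist');cv2.imwrite('pics/w1.png',d['image'][:,:,::-1])
p,M=yaw();E=np.array(d['extrinsics']);print(d['mtx'],d['k1'],np.round(E[:3,3],1),'cam in tool',np.round(M.T@(E[:3,3]-p),1),np.round(M.T@E[:3,:3],3))
print(read_state()['joints'])"
```

```text
1.8 [440.1  89.  339.7] xyaw -90.2 z [-0.  0. -1.] F [-0.3  0.3 -0.4] w 34.3
[[321.14836457   0.         319.86149095]
 [  0.         321.14836457 195.99319868]
 [  0.           0.           1.        ]] -0.0024313055912879404 [438.6   8.4 470.6] cam in tool [  81.4    1.2 -131.1] [[-0.002  0.948  0.317]
 [ 1.     0.002  0.   ]
 [-0.     0.317 -0.948]]
[ 5.65259149e-01  1.69783210e-02 -2.20174913e-01 -4.64759841e-04
 -1.33405130e+00 -5.65977358e-01]
```

View pics/w1.png

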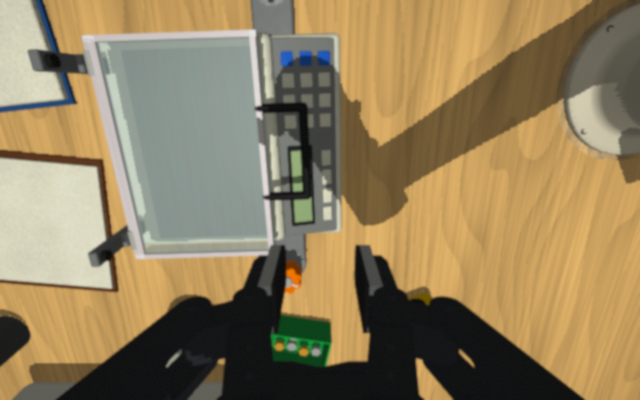

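Wrist view: handle bar from (304,106) to (307,196), the cover edge at x≈255–275 px, and the orange knob at (291,279) beside the left finger. I'll cast these onto their planes.

Run:
```python
from h import *
d=get_image("wrist")
im=d["image"]
# handle bar: dark columns between rows 112..190
g=cv2.cvtColor(im,cv2.COLOR_RGB2GRAY)
for r in (115,130,145,165,185): 
    row=g[r,290:325]; print(r,(290+np.where(row<45)[0]).tolist())
a=plane(d,(304,106),115);b=plane(d,(308,196),115);print("handle",a,b,(a+b)/2,np.degrees(np.arctan2(*(b-a)[[1,0]])))
for uv,z in (((255,33),115),((275,245),115),((88,38),115),((137,257),115)): print(uv,plane(d,uv,z).round(1))
for uv in ((33,60),(92,262)): print("post",plane(d,uv,165).round(1))
print("orange",[(np.round(c,1).tolist(),s.tolist()) for c,s in blobs(im,(5,170,100),(14,255,255),20)[0]],plane(d,(291,279),86).round(1))
```

```text
115 [298, 299, 300, 301, 302, 303, 304, 305, 306]
130 [299, 300, 301, 302, 303, 304, 305, 306, 307]
145 [300, 301, 302, 303, 304, 305, 306, 307, 308, 309, 310, 311]
165 [302, 303, 304, 305, 306, 307, 308, 309, 310]
185 [303, 304, 305, 306, 307, 308, 309, 310, 311]
handle [454.88505371  26.86610598 115.        ] [451.8611153  128.15521252 115.        ] [453.37308451  77.51065925 115.        ] 91.71003049475158
(255, 33) [502.7 -43.5 115. ]
(275, 245) [493.2 191.7 115. ]
(88, 38) [670.5 -39.2 115. ]
(137, 257) [666.  208.1 115. ]
post [690.3 -14.9 165. ]
post [683.6 186.2 165. ]
orange [([293.5, 271.0], [286, 260, 15, 28, 180]), ([288.6, 288.9], [284, 286, 11, 7, 41])] [477.9 258.8  86. ]
```

```bash
python3 -c "
from h import *
plan((455,77.5,107),-88,vmax=26)"
```

```text
[0.14, -0.17, 2.58, 0.0, 0.0, -0.22]
[0.14, -0.17, 2.58, 0.0, 0.0, -0.22]
[0.14, -0.17, 2.58, 0.0, 0.0, -0.22]
[0.15, -0.17, 2.58, 0.0, 0.0, -0.22]
[0.15, -0.17, 2.58, 0.0, 0.0, -0.22]
[0.15, -0.17, 2.58, 0.0, 0.0, -0.22]
[0.15, -0.17, 2.58, 0.0, 0.0, -0.22]
[0.15, -0.17, 2.58, 0.0, 0.0, -0.22]
[0.15, -0.17, 2.58, 0.0, 0.0, -0.22]
```

Request:
servo_tool --pt "0.4 0.28 -0.33 4.0 0 0 -0.5" --pt "0.4 0.28 -0.33 4.0 0 0 -0.5" --pt "0.4 0.28 -0.33 4.0 0 0 -0.5" --pt "0.4 0.28 -0.33 4.0 0 0 -0.5" --pt "0.4 0.19 -0.2 3.0 0 0 0" --pt "0.4 0 0 2.0 0 0 0" --pt "0.4 0 0 1.5 0 0 0" --pt "0.4 0 0 0.75 0 0 0" --pt "0.4 0 0 0 0 0 0" --pt "0.4 0 0 0 0 0 0"

```text
clock: 2.9
position: [455.7, 78.0, 107.9]
ee_rot: [0.72, -0.694, 0.0, -0.001]
contact_force: [0.2, -0.1, 0.3]
gripper_width: 34.1
```

```bash
python3 -c "
from h import *
st();d=get_image('wrist')
im=d['image']; save('w2',im,200,100,480,400,2)
E=d['extrinsics'];M=yaw()[1];print(plane(d,(307,180),115))
s=get_image('side')"
```

```text
2.9 [455.7  78.  107.9] xyaw -87.9 z [ 0.001  0.    -1.   ] F [ 0.2 -0.1  0.3] w 34.1
[461.08802826  32.35367134 115.        ]
```

View pics/w2.png

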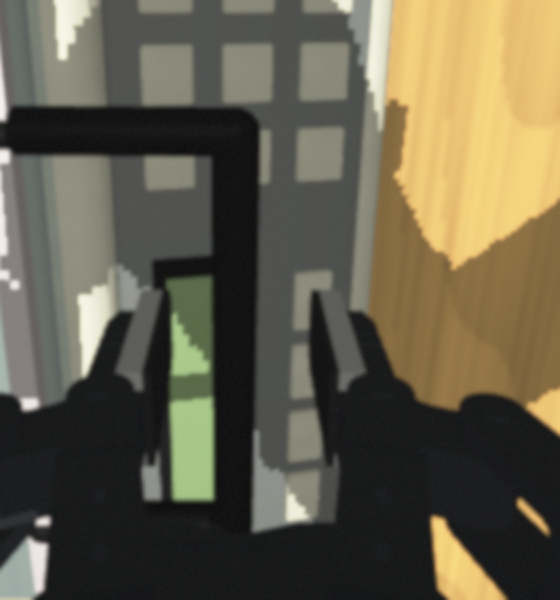

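The bar lies centred between the pads (crop x≈235, fingers at 160 and 318), so I'll grip it.

Request:
servo_tool --pt "0 0 0 0 0 0 0" --pt "0 0 0 0 0 0 0" --pt "0 0 0 0 0 0 0" --pt "0 0 0 0 0 0 0" --pt "0 0 0 0 0 0 0"

```text
clock: 3.5
position: [457.2, 77.5, 108.2]
ee_rot: [0.719, -0.695, 0.001, -0.002]
contact_force: [4.5, -1.9, 0.1]
gripper_width: 7.8
```

```bash
python3 -c "
from h import *
st()
a=np.r_[np.linspace(0,1.56,35),np.linspace(1.58,1.68,6)]
f=215*np.c_[1-np.cos(a),np.sin(a)]
for i,x in enumerate(np.diff(f,axis=0)): print(round(a[i+1],2),'[0,0,%.2f,%.2f,0,0,0]'%(-x[0]/10,-x[1]/10))"
```

```text
3.5 [457.2  77.5 108.2] xyaw -88.0 z [ 0.004  0.001 -1.   ] F [ 4.5 -1.9  0.1] w 7.8
0.05 [0,0,-0.02,-0.99,0,0,0]
0.09 [0,0,-0.07,-0.98,0,0,0]
0.14 [0,0,-0.11,-0.98,0,0,0]
0.18 [0,0,-0.16,-0.97,0,0,0]
0.23 [0,0,-0.20,-0.97,0,0,0]
0.28 [0,0,-0.25,-0.96,0,0,0]
0.32 [0,0,-0.29,-0.94,0,0,0]
0.37 [0,0,-0.33,-0.93,0,0,0]
0.41 [0,0,-0.38,-0.91,0,0,0]
0.46 [0,0,-0.42,-0.89,0,0,0]
0.5 [0,0,-0.46,-0.87,0,0,0]
0.55 [0,0,-0.50,-0.85,0,0,0]
0.6 [0,0,-0.54,-0.83,0,0,0]
0.64 [0,0,-0.57,-0.80,0,0,0]
0.69 [0,0,-0.61,-0.78,0,0,0]
0.73 [0,0,-0.64,-0.75,0,0,0]
0.78 [0,0,-0.68,-0.72,0,0,0]
0.83 [0,0,-0.71,-0.69,0,0,0]
0.87 [0,0,-0.74,-0.65,0,0,0]
0.92 [0,0,-0.77,-0.62,0,0,0]
0.96 [0,0,-0.80,-0.58,0,0,0]
1.01 [0,0,-0.82,-0.54,0,0,0]
1.06 [0,0,-0.85,-0.51,0,0,0]
1.1 [0,0,-0.87,-0.47,0,0,0]
1.15 [0,0,-0.89,-0.43,0,0,0]
1.19 [0,0,-0.91,-0.38,0,0,0]
1.24 [0,0,-0.92,-0.34,0,0,0]
1.28 [0,0,-0.94,-0.30,0,0,0]
1.33 [0,0,-0.95,-0.26,0,0,0]
1.38 [0,0,-0.96,-0.21,0,0,0]
1.42 [0,0,-0.97,-0.17,0,0,0]
1.47 [0,0,-0.98,-0.12,0,0,0]
1.51 [0,0,-0.98,-0.08,0,0,0]
1.56 [0,0,-0.99,-0.03,0,0,0]
1.58 [0,0,-0.43,-0.00,0,0,0]
1.6 [0,0,-0.43,0.01,0,0,0]
1.62 [0,0,-0.43,0.02,0,0,0]
1.64 [0,0,-0.43,0.03,0,0,0]
1.66 [0,0,-0.43,0.03,0,0,0]
1.68 [0,0,-0.43,0.04,0,0,0]
```

Request:
servo_tool --pt "0 0 -0.02 -0.99 0 0 0" --pt "0 0 -0.07 -0.98 0 0 0" --pt "0 0 -0.11 -0.98 0 0 0" --pt "0 0 -0.16 -0.97 0 0 0" --pt "0 0 -0.2 -0.97 0 0 0" --pt "0 0 -0.25 -0.96 0 0 0" --pt "0 0 -0.29 -0.94 0 0 0" --pt "0 0 -0.33 -0.93 0 0 0" --pt "0 0 -0.38 -0.91 0 0 0" --pt "0 0 -0.42 -0.89 0 0 0" --pt "0 0 -0.46 -0.87 0 0 0" --pt "0 0 -0.5 -0.85 0 0 0"

```text
clock: 4.7
position: [485.9, 78.9, 219.4]
ee_rot: [0.719, -0.695, -0.002, 0.001]
contact_force: [-0.7, 5.4, -1.9]
gripper_width: 8.2
```

```bash
python3 -c "
from h import *
st();d=get_image('side');save('s1',d['image'],240,60,460,240,3)"
```

```text
4.7 [485.9  78.9 219.4] xyaw -88.1 z [-0.004  0.001 -1.   ] F [-0.7  5.4 -1.9] w 8.2
```

View pics/s1.png

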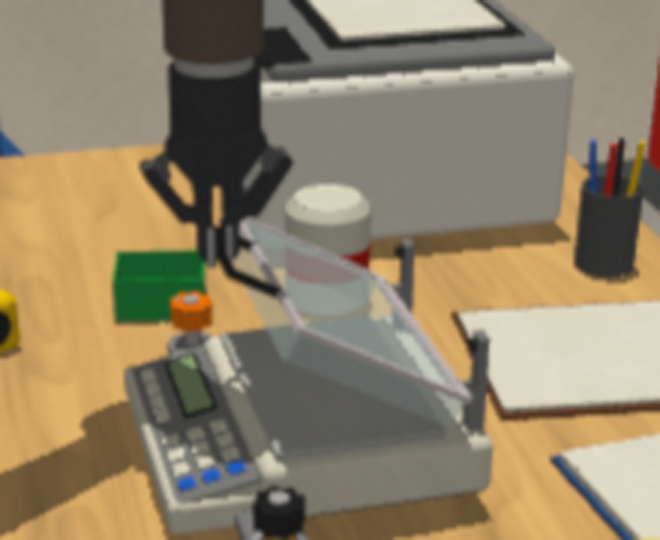

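The cover is coming up in the grip, about 0.55 rad, with small forces. I'll continue along the arc.

Request:
servo_tool --pt "0 0 -0.54 -0.83 0 0 0" --pt "0 0 -0.57 -0.8 0 0 0" --pt "0 0 -0.61 -0.78 0 0 0" --pt "0 0 -0.64 -0.75 0 0 0" --pt "0 0 -0.68 -0.72 0 0 0" --pt "0 0 -0.71 -0.69 0 0 0" --pt "0 0 -0.74 -0.65 0 0 0" --pt "0 0 -0.77 -0.62 0 0 0" --pt "0 0 -0.8 -0.58 0 0 0" --pt "0 0 -0.82 -0.54 0 0 0" --pt "0 0 -0.85 -0.51 0 0 0"

```text
clock: 5.85
position: [561.3, 81.3, 297.3]
ee_rot: [0.72, -0.694, -0.002, 0.002]
contact_force: [-9.7, 6.1, 13.7]
gripper_width: 7.5
```

Request:
servo_tool --pt "0 0 -0.87 -0.47 0 0 0" --pt "0 0 -0.89 -0.43 0 0 0" --pt "0 0 -0.91 -0.38 0 0 0" --pt "0 0 -0.92 -0.34 0 0 0" --pt "0 0 -0.94 -0.3 0 0 0" --pt "0 0 -0.95 -0.26 0 0 0" --pt "0 0 -0.96 -0.21 0 0 0" --pt "0 0 -0.97 -0.17 0 0 0" --pt "0 0 -0.98 -0.12 0 0 0" --pt "0 0 -0.6 -0.05 0 0 0"

```text
clock: 6.85
position: [654.2, 84.2, 325.6]
ee_rot: [0.72, -0.694, 0.001, -0.001]
contact_force: [-2.6, 3.4, 8.5]
gripper_width: 7.6
```

```bash
python3 -c "
from h import *
st()"
```

```text
6.85 [654.2  84.2 325.6] xyaw -88.0 z [ 0.002  0.    -1.   ] F [-2.6  3.4  8.5] w 7.6
```

Request:
servo_tool --pt "0 0 -0.5 0.02 0 0 0" --pt "0 0 -0.5 0.02 0 0 0" --pt "0 0 -0.4 0.02 0 0 0" --pt "0 0 -0.4 0.02 0 0 0" --pt "0 0 -0.3 0.02 0 0 0" --pt "0 0 0 0 0 0 0"

```text
clock: 7.45
position: [676.0, 84.6, 325.6]
ee_rot: [0.72, -0.694, 0.002, -0.002]
contact_force: [-0.4, 2.3, 9.8]
gripper_width: 7.3
```

Request:
servo_tool --pt "0 0 -0.3 0.03 0 0 0" --pt "0 0 -0.3 0.03 0 0 0" --pt "0 0 -0.3 0.03 0 0 0" --pt "0 0 0 0 0 0 0"

```text
clock: 7.85
position: [684.9, 84.9, 325.3]
ee_rot: [0.72, -0.694, 0.002, -0.002]
contact_force: [-0.9, 3.0, 10.3]
gripper_width: 7.4
```

Request:
servo_tool --pt "0 0 -0.2 -0.03 0 0 0" --pt "0 0 -0.2 -0.03 0 0 0" --pt "0 0 -0.2 0 0 0 0" --pt "0 0 0 0 0 0 0"

```text
clock: 8.25
position: [689.7, 85.0, 325.0]
ee_rot: [0.72, -0.694, 0.001, -0.001]
contact_force: [-2.4, 1.9, 10.0]
gripper_width: 7.6
```

Request:
servo_tool --pt "0 0 -0.2 0 0 0 0" --pt "0 0 -0.2 0 0 0 0" --pt "0 0 0 0 0 0 0"

```text
clock: 8.55
position: [689.8, 85.0, 325.0]
ee_rot: [0.72, -0.694, -0.002, 0.003]
contact_force: [-13.0, 3.7, 12.2]
gripper_width: 7.2
```

Request:
servo_tool --pt "0 0 0.2 0 0 0 0" --pt "0.4 0 0 0 0 0 0" --pt "0.4 0 0 0 0 0 0" --pt "0.4 0 0 0 0 0 0" --pt "0.4 0 0 -1.5 0 0 0" --pt "0.4 0 0 -2.5 0 0 0" --pt "0.4 0 0 -2 0 0 0"

```text
clock: 9.25
position: [692.3, 84.9, 380.6]
ee_rot: [0.719, -0.695, -0.0, 0.001]
contact_force: [0.7, -0.2, 0.3]
gripper_width: 34.2
```

Run:
```python
from h import *
st();T=get_image('side');S=get_image('scene')
a=S["image"][130:270,240:420];b=T["image"][80:230,260:440]
cv2.imwrite("pics/c2.png",cv2.resize(np.hstack([a,b[:140]])[:,:,::-1],None,fx=2.2,fy=2.2,interpolation=cv2.INTER_CUBIC))
f=np.array([.9994,.035]);
for ang in (1.5,1.66):
    H=np.array([671,85]);p=np.r_[H-f*215*np.cos(ang),115+215*np.sin(ang)]
    for q in (-50,50): print(ang,q,proj(S,p+[-.035*q,q,0])-[240,130],proj(T,p+[-.035*q,q,0])-[260,80]+[180,0])
```

```text
9.25 [692.3  84.9 380.6] xyaw -88.0 z [-0.002 -0.001 -1.   ] F [ 0.7 -0.2  0.3] w 34.2
1.5 -50 [96.78949224 53.83562734] [304.87339368  22.08289027]
1.5 50 [139.37286858  42.009282  ] [292.03159015   9.41579599]
1.66 -50 [103.09533613  65.48810713] [318.28769365  20.9034955 ]
1.66 50 [146.48612115  53.08692595] [304.64337023   8.37176104]
```

View pics/c2.png

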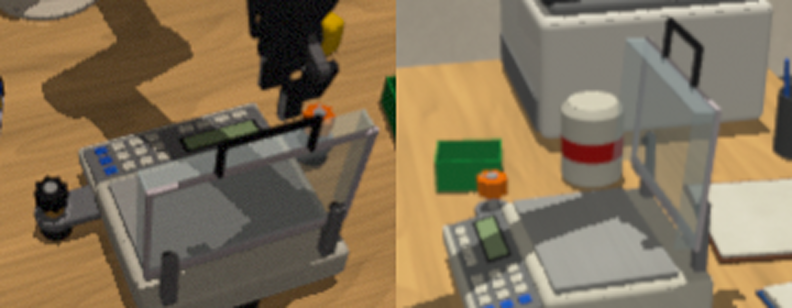

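The handle ends match the 1.66 rad predictions within about 2 px in both views, so the cover rests on its stop. Next is the red level.

Run:
```python
from h import *
S=get_image("scene");T=get_image("side")
print(tri(S,(164.34,246.26),T,(351.87,325.73)))
a=plane(T,(306.85,337.5),18);b=plane(T,(396.6,327.5),18);print(a,b,np.degrees(np.arctan2(*(b-a)[[1,0]])),np.linalg.norm(b-a))
a=plane(S,(163.8,221),20);b=plane(S,(168.3,284.4),20);print(a,b,np.degrees(np.arctan2(*(b-a)[[1,0]])))
print(read_state()["joints"][[0,5]])
plan((476,-360,240),-180+8)
```

```text
(array([ 476.22689735, -390.21880286,   35.06926508]), np.float64(5.494204988993486))
[ 385.42990113 -383.85610905   18.        ] [ 564.88274732 -393.47058909   18.        ] -3.0667830790721897 179.71021737464636
[ 376.46052197 -387.67909292   20.        ] [ 592.57903412 -396.60357795   20.        ] -2.3646515558201346
[ 0.35350559 -0.31919212]
[3.98, 2.1, 1.27, 0.01, -0.0, 7.63]
[4.22, 1.55, 1.27, 0.01, -0.0, 7.63]
[4.39, 0.98, 1.27, 0.01, -0.0, 7.63]
[4.48, 0.39, 1.27, 0.01, -0.0, 7.63]
[4.49, -0.21, 1.27, 0.01, -0.0, 7.63]
[4.43, -0.81, 1.27, 0.01, -0.0, 7.63]
[4.28, -1.39, 1.27, 0.01, -0.0, 7.63]
[4.06, -1.94, 1.27, 0.01, -0.0, 7.63]
[3.77, -2.46, 1.27, 0.01, -0.0, 7.63]
[3.4, -2.94, 1.27, 0.01, -0.0, 7.63]
[2.98, -3.37, 1.27, 0.01, -0.0, 7.63]
```

Run:
```python
from h import *
plan((476,-389,230),177)
```

```text
[3.89, 1.93, 1.25, 0.01, -0.0, 7.91]
[4.12, 1.38, 1.25, 0.01, -0.0, 7.91]
[4.27, 0.8, 1.25, 0.01, -0.0, 7.91]
[4.34, 0.21, 1.25, 0.01, -0.0, 7.91]
[4.33, -0.39, 1.25, 0.01, -0.0, 7.91]
[4.23, -0.99, 1.25, 0.01, -0.0, 7.91]
[4.05, -1.56, 1.25, 0.01, -0.0, 7.91]
[3.8, -2.1, 1.25, 0.01, -0.0, 7.91]
[3.48, -2.6, 1.25, 0.01, -0.0, 7.91]
[3.08, -3.06, 1.25, 0.01, -0.0, 7.91]
[2.63, -3.45, 1.25, 0.01, -0.0, 7.91]
[2.13, -3.78, 1.25, 0.01, -0.0, 7.91]
```

Request:
servo_tool --pt "0.7 3.89 1.93 0 0 0 7.91" --pt "0.7 4.12 1.38 0 0 0 7.91" --pt "0.7 4.27 0.8 0 0 0 7.91" --pt "0.7 4.34 0.21 1.25 0 0 7.91" --pt "0.7 4.33 -0.39 1.75 0 0 7.91" --pt "0.7 4.23 -0.99 1.75 0 0 7.91" --pt "0.7 4.05 -1.56 1.75 0 0 7.91" --pt "0.7 3.8 -2.1 1.75 0 0 7.91" --pt "0.7 3.48 -2.6 1.75 0 0 7.91" --pt "0.7 3.08 -3.06 1.75 0 0 7.91" --pt "0.7 2.63 -3.45 1.75 0 0 7.91" --pt "0.7 2.13 -3.78 1.75 0 0 7.91"

```text
clock: 10.65
position: [474.6, -390.0, 225.5]
ee_rot: [0.029, 1.0, 0.001, -0.002]
contact_force: [1.8, -0.2, -0.5]
gripper_width: 59.8
```

Request:
servo_tool --pt "0.7 0 0 0 0 0 0" --pt "0.7 0 0 0 0 0 0"

```text
clock: 10.85
position: [475.0, -389.5, 225.7]
ee_rot: [0.027, 1.0, 0.001, -0.002]
contact_force: [-0.2, -0.1, 0.6]
gripper_width: 59.7
```

Run:
```python
from h import *
st();d=get_image("wrist");cv2.imwrite("pics/w3.png",d["image"][:,:,::-1])
r=blobs(d["image"],(0,170,60),(4,255,255),40)[0]+blobs(d["image"],(175,170,60),(180,255,255),40)[0];print([(c.round(1).tolist(),s.tolist(),plane(d,c,36).round(1).tolist()) for c,s in r])
g=blobs(d["image"],(25,120,100),(50,255,255),20)[0];print([(c.round(1).tolist(),s.tolist(),plane(d,c,36).round(1).tolist()) for c,s in g])
```

```text
10.85 [ 475.  -389.5  225.7] xyaw 177.0 z [-0.004  0.002 -1.   ] F [-0.2 -0.1  0.6] w 59.7
[([320.1, 120.9], [308, 97, 25, 59, 1146], [421.1, -385.1, 36.0]), ([321.2, 217.8], [310, 157, 23, 83, 851], [523.0, -389.3, 36.0]), ([182.1, 394.8], [160, 389, 44, 11, 209], [764.9, -586.1, 36.0])]
[([564.5, 6.1], [559, 0, 13, 14, 127], [333.4, -164.4, 36.0]), ([320.8, 156.4], [316, 147, 10, 21, 187], [456.1, -386.3, 36.0]), ([320.5, 192.5], [318, 187, 6, 12, 72], [494.4, -388.6, 36.0])]
```

View pics/w3.png

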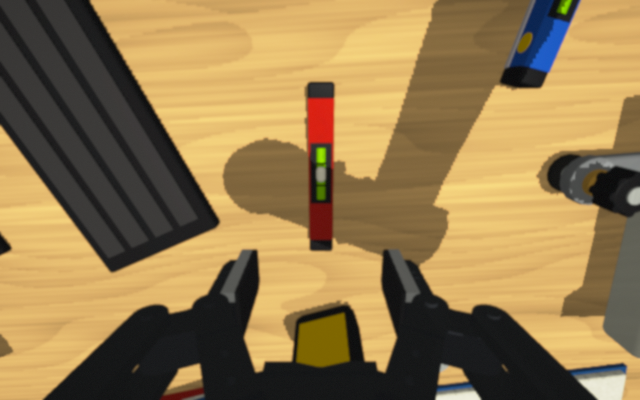

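The level stands upright in view, ends at (320,83) and (321,249), vial at (321,173), already aligned with the jaws. The oil bottle at (325,350) stays clear.

Run:
```python
from h import *
d=get_image("wrist")
a=plane(d,(320.5,83),36);b=plane(d,(321,241),36);b2=plane(d,(321,249.5),0);v=plane(d,(320.8,174),36);print(a,b,b2,(a+b)/2,v,np.degrees(np.arctan2(*(b-a)[[1,0]])))
print("oil",plane(d,(322,340),190))
g=cv2.cvtColor(d["image"],cv2.COLOR_RGB2GRAY);print(g[225:260,321].tolist())
```

```text
[ 387.59750266 -382.71691238   36.        ] [ 552.5009752  -390.49485133   36.        ] [ 581.94412392 -391.82499645    0.        ] [ 470.04923893 -386.60588186   36.        ] [ 476.16573706 -386.88209601   36.        ] -2.700446727601172
oil [ 547.14506016 -390.19057133  190.        ]
[44, 42, 44, 44, 43, 42, 45, 44, 41, 43, 45, 41, 39, 28, 22, 19, 20, 22, 28, 34, 34, 34, 45, 90, 148, 182, 191, 189, 186, 186, 186, 186, 188, 186, 185]
```

Run:
```python
from h import *
T=get_image("side");S=get_image("scene")
print(plane(T,(450,328),0),plane(T,(458,246),190),plane(S,(163,283),190))
plan((476.5,-387,29),177,vmax=40)
```

```text
[ 677.00283298 -399.68487983    0.        ] [ 678.29414305 -379.56775528  190.        ] [ 693.74016717 -372.4006308   190.        ]
[0.02, 0.02, 3.99, -0.0, 0.01, 0.04]
[0.02, 0.02, 3.99, -0.0, 0.01, 0.04]
[0.02, 0.02, 3.99, -0.0, 0.01, 0.04]
[0.02, 0.02, 3.99, -0.0, 0.01, 0.04]
[0.02, 0.02, 3.99, -0.0, 0.01, 0.04]
```

Request:
servo_tool --pt "0.7 0 0.1 4.5 0 0 0" --pt "0.7 0 0.1 4.5 0 0 0" --pt "0.7 0 0 4.5 0 0 0" --pt "0.7 0 0 3.5 0 0 0" --pt "0.7 0 0 2 0 0 0" --pt "0.7 0 0 1.3 0 0 0" --pt "0.7 0 0 0.4 0 0 0" --pt "0.7 0 0 0 0 0 0" --pt "0.7 0 0 0 0 0 0"

```text
clock: 11.95
position: [477.9, -387.4, 22.4]
ee_rot: [0.025, 1.0, -0.001, 0.001]
contact_force: [-0.4, -0.2, -0.3]
gripper_width: 59.9
```

```bash
python3 -c "
from h import *
st()"
```

```text
11.95 [ 477.9 -387.4   22.4] xyaw 177.1 z [ 0.003 -0.001 -1.   ] F [-0.4 -0.2 -0.3] w 59.9
```

Request:
servo_tool --pt "0.7 0 0 0.4 0 0 0" --pt "0 0 0 0 0 0 0" --pt "0 0 0 0 0 0 0" --pt "0 0 0 0 0 0 0" --pt "0 0 0 0 0 0 0" --pt "0 0 0 0 0 0 0" --pt "0 0 0 0 0 0 0"

```text
clock: 12.65
position: [477.1, -387.4, 17.6]
ee_rot: [0.026, 1.0, -0.0, 0.0]
contact_force: [-0.9, -0.7, 4.4]
gripper_width: 25.1
```

```bash
python3 -c "
from h import *
st()
plan((476,-387,190),177)
"
```

```text
12.65 [ 477.1 -387.4   17.6] xyaw 177.1 z [ 0.001 -0.001 -1.   ] F [-0.9 -0.7  4.4] w 25.1
[0.02, 0.01, -4.31, -0.01, 0.01, 0.02]
[0.03, 0.01, -4.31, -0.01, 0.01, 0.02]
[0.03, 0.01, -4.31, -0.01, 0.01, 0.02]
[0.03, 0.01, -4.31, -0.01, 0.01, 0.02]
```

Request:
servo_tool --pt "0 0 0 -1 0 0 0" --pt "0 0 0 -3 0 0 0" --pt "0 0 0 -5 0 0 0" --pt "0 0 0 -5 0 0 0" --pt "0 0 0 -4.5 0 0 0" --pt "0 0 0 -1 0 0 0"

```text
clock: 13.25
position: [478.7, -388.2, 218.3]
ee_rot: [0.025, 1.0, -0.003, 0.005]
contact_force: [0.8, -0.4, -1.8]
gripper_width: 25.2
```

```bash
python3 -c "
from h import *
st()
plan((580,82,212),-88)
"
```

```text
13.25 [ 478.7 -388.2  218.3] xyaw 177.1 z [ 0.009 -0.005 -1.   ] F [ 0.8 -0.4 -1.8] w 25.2
[-0.64, 3.96, 0.04, -0.06, 0.01, -7.91]
[-1.18, 3.83, 0.04, -0.06, 0.01, -7.91]
[-1.7, 3.63, 0.05, -0.06, 0.01, -7.91]
[-2.18, 3.36, 0.05, -0.06, 0.01, -7.91]
[-2.62, 3.03, 0.05, -0.06, 0.01, -7.91]
[-3.02, 2.64, 0.05, -0.06, 0.01, -7.91]
[-3.35, 2.2, 0.05, -0.06, 0.01, -7.91]
[-3.62, 1.72, 0.06, -0.06, 0.01, -7.91]
[-3.82, 1.2, 0.06, -0.06, 0.01, -7.91]
[-3.95, 0.67, 0.06, -0.06, 0.01, -7.91]
[-4.01, 0.12, 0.06, -0.06, 0.01, -7.91]
[-3.98, -0.44, 0.05, -0.06, 0.01, -7.91]
```

Request:
servo_tool --pt "0 -0.64 3.96 0.05 0 0 -7.91" --pt "0 -1.18 3.83 0.05 0 0 -7.91" --pt "0 -1.7 3.63 0.05 0 0 -7.91" --pt "0 -2.18 3.36 0.05 0 0 -7.91" --pt "0 -2.62 3.03 0.05 0 0 -7.91" --pt "0 -3.02 2.64 0.05 0 0 -7.91" --pt "0 -3.35 2.2 0.05 0 0 -7.91" --pt "0 -3.62 1.72 0.05 0 0 -7.91" --pt "0 -3.82 1.2 0.05 0 0 -7.91" --pt "0 -3.95 0.67 0.05 0 0 -7.91" --pt "0 -4.01 0.12 0.05 0 0 -7.91" --pt "0 -3.98 -0.44 0.05 0 0 -7.91"

```text
clock: 14.45
position: [576.9, 84.6, 204.2]
ee_rot: [0.721, -0.693, -0.001, 0.001]
contact_force: [1.1, -0.4, -2.5]
gripper_width: 25.2
```

Request:
servo_tool --pt "0 0 0 0 0 0 0" --pt "0 0 0 0 0 0 0"

```text
clock: 14.65
position: [576.9, 83.9, 204.1]
ee_rot: [0.72, -0.694, -0.001, 0.002]
contact_force: [0.5, -0.5, -3.6]
gripper_width: 24.9
```

Run:
```python
from h import *
st();d=get_image("wrist");cv2.imwrite("pics/w4.png",d["image"][:,:,::-1])
```

```text
14.65 [576.9  83.9 204.1] xyaw -88.0 z [-0.004 -0.001 -1.   ] F [ 0.5 -0.5 -3.6] w 24.9
```

View pics/w4.png

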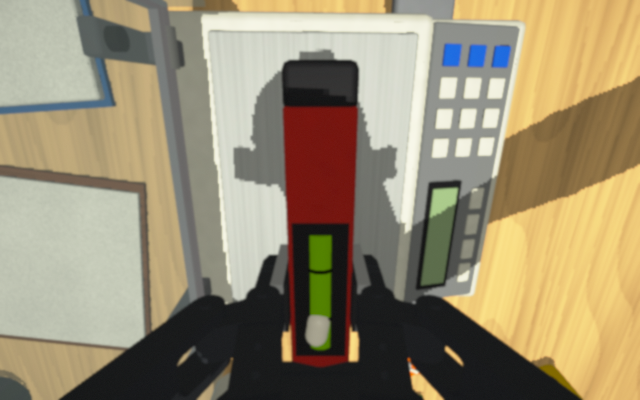

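Pan in view: its rear edge runs (208,28) to (228,290), the front edge (418,32) to (408,235), and the right-hand edge is at v≈30. The level hangs over its middle.

Run:
```python
from h import *
d=get_image("wrist");g=cv2.cvtColor(d["image"],cv2.COLOR_RGB2GRAY)
for uv in ((208,30),(418,32),(228,290),(408,235)): print(uv,plane(d,uv,85).round(1))
for v in (60,120): print(v,g[v,195:235].tolist(),g[v,400:440].tolist())
print(g[10:50,260].tolist())
```

```text
(208, 30) [657.5 -33.9  85. ]
(418, 32) [510.1 -37.8  85. ]
(228, 290) [655.3 179.   85. ]
(408, 235) [498.1 118.8  85. ]
60 [138, 138, 138, 139, 139, 139, 139, 142, 156, 185, 210, 222, 232, 236, 229, 215, 205, 206, 209, 211, 214, 214, 210, 206, 205, 207, 210, 214, 214, 213, 211, 210, 210, 210, 211, 210, 210, 207, 207, 206] [217, 217, 218, 217, 214, 214, 215, 216, 217, 216, 216, 216, 217, 215, 210, 213, 230, 239, 242, 242, 243, 242, 241, 240, 237, 233, 229, 223, 210, 178, 146, 134, 139, 143, 145, 145, 145, 145, 144, 145]
120 [139, 139, 141, 141, 141, 141, 142, 142, 142, 141, 141, 141, 141, 141, 142, 146, 174, 219, 237, 238, 227, 212, 208, 210, 215, 217, 218, 217, 216, 214, 214, 214, 215, 215, 217, 217, 216, 216, 216, 216] [216, 215, 216, 216, 215, 216, 217, 217, 214, 215, 228, 239, 244, 245, 245, 245, 245, 243, 239, 235, 231, 225, 212, 176, 145, 139, 144, 146, 147, 147, 147, 147, 147, 145, 143, 164, 210, 234, 240, 242]
[199, 197, 192, 184, 186, 203, 215, 221, 225, 229, 233, 237, 240, 242, 243, 243, 243, 244, 244, 244, 243, 238, 222, 194, 194, 205, 212, 213, 213, 213, 214, 214, 214, 214, 215, 215, 215, 215, 215, 216]
```

Request:
servo_tool --pt "0 0.15 -0.15 2 0 0 0" --pt "0 0.15 -0.15 2.5 0 0 0" --pt "0 0 0 2 0 0 0" --pt "0 0 0 1.2 0 0 0" --pt "0 0 0 0.8 0 0 0" --pt "0 0 0 0.4 0 0 0" --pt "0 0 0 0.2 0 0 0" --pt "0 0 0 0 0 0 0"

```text
clock: 15.55
position: [581.6, 80.2, 115.4]
ee_rot: [0.719, -0.695, 0.0, -0.0]
contact_force: [-0.3, -0.0, -2.9]
gripper_width: 25.3
```

Request:
servo_tool --pt "0 0 0 0.2 0 0 0" --pt "0 0 0 0.1 0 0 0" --pt "0 0 0 0.1 0 0 0" --pt "0 0 0 0.1 0 0 0" --pt "0 0 0 0 0 0 0"

```text
clock: 16.05
position: [581.2, 80.2, 109.8]
ee_rot: [0.719, -0.695, -0.0, 0.0]
contact_force: [1.2, -0.3, -3.2]
gripper_width: 25.3
```

Request:
servo_tool --pt "0 0 0 0.2 0 0 0" --pt "0 0 0 0.1 0 0 0" --pt "0 0 0 0.1 0 0 0" --pt "0 0 0 0.1 0 0 0" --pt "0 0 0 0.1 0 0 0" --pt "0 0 0 0 0 0 0"

```text
clock: 16.65
position: [581.2, 80.1, 103.7]
ee_rot: [0.719, -0.695, -0.0, 0.0]
contact_force: [0.6, -0.8, -2.3]
gripper_width: 25.1
```

```bash
python3 -c "
from h import *
st()"
```

```text
16.65 [581.2  80.1 103.7] xyaw -88.0 z [-0. -0. -1.] F [ 0.6 -0.8 -2.3] w 25.1
```

Request:
servo_tool --pt "0 0 0 0.1 0 0 0" --pt "0 0 0 0.1 0 0 0" --pt "0 0 0 0.1 0 0 0" --pt "0 0 0 0 0 0 0" --pt "0 0 0 0 0 0 0"

```text
clock: 17.15
position: [581.4, 80.3, 101.4]
ee_rot: [0.719, -0.695, 0.0, -0.0]
contact_force: [-0.6, 0.6, 1.8]
gripper_width: 25.1
```

Request:
servo_tool --pt "0 0 0 0.1 0 0 0" --pt "0 0 0 0 0 0 0" --pt "0.6 0 0 0 0 0 0" --pt "0.6 0 0 0 0 0 0" --pt "0.6 0 0 0 0 0 0" --pt "0.6 0 0 -1 0 0 0" --pt "0.6 0 0 -3 0 0 0" --pt "0.6 -1 0 -3 0 0 0" --pt "0.6 0 0 0 0 0 0" --pt "0.6 0 0 0 0 0 0"

```text
clock: 18.15
position: [581.2, 90.5, 171.1]
ee_rot: [0.719, -0.695, 0.0, -0.001]
contact_force: [-0.8, 0.1, -0.5]
gripper_width: 51.5
```

Run:
```python
from h import *
st();d=get_image("wrist");im=d["image"]
save("w5",im,200,100,440,400,2)
```

```text
18.15 [581.2  90.5 171.1] xyaw -88.0 z [ 0.002  0.001 -1.   ] F [-0.8  0.1 -0.5] w 51.5
```

View pics/w5.png

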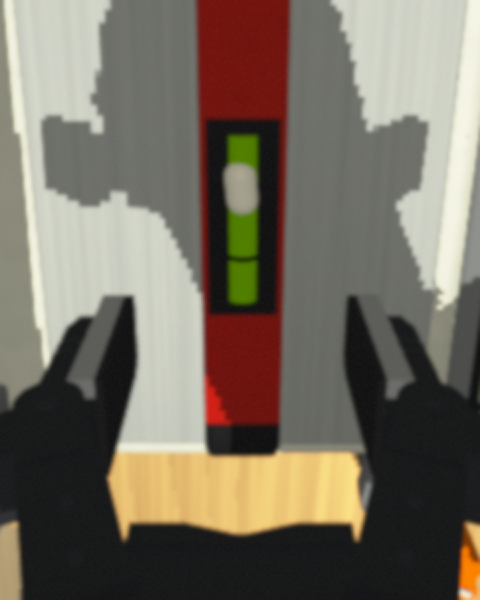

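Bubble at crop (240,189), near the scale's right end. The left ring is at (240,258) and the window spans rows 121–313. I'll convert this to mm.

```bash
cat >> h.py <<'E'
def bubble(z=121,yl=None,dbg=False):
    """offset (mm) of bubble from vial middle along world +y (scale left); from green/pale run along the vial"""
    d=get_image("wrist");im=d["image"];hsv=cv2.cvtColor(im,cv2.COLOR_RGB2HSV)
    g=(hsv[...,0]>30)&(hsv[...,0]<55)&(hsv[...,1]>150)&(hsv[...,2]>60)
    n,l,s,c=cv2.connectedComponentsWithStats(g.astype(np.uint8))
    # pale: low saturation, bright, next to green
    dil=cv2.dilate(g.astype(np.uint8),np.ones((9,9)))>0
    p=(hsv[...,1]<70)&(hsv[...,2]>110)
    n2,l2,s2,c2=cv2.connectedComponentsWithStats(p.astype(np.uint8))
    out=[]
    for i in range(1,n2):
        if 60<s2[i][4]<1500 and (dil&(l2==i)).sum()>10: out.append((c2[i],s2[i]))
    gi=[(c[i],s[i]) for i in range(1,n) if s[i][4]>10]
    return d,out,gi
E
python3 - <<'E'
from h import *
d,b,g=bubble()
print("pale",[(c.round(1).tolist(),s.tolist(),plane(d,c,121).round(1).tolist()) for c,s in b])
print("green",[(c.round(1).tolist(),s.tolist()) for c,s in g])
for n,v in (("win0",160.5),("win1",256.5),("ring",229.3),("bub",194.5),("bub0",181.5),("bub1",207.5),("lvl end",326.5),("grn0",167),("grn1",252)): print(n,plane(d,(320,v),121).round(1))
st()
E
```

```text
pale [([318.6, 195.2], [311, 184, 16, 24, 343], [580.5, 69.2, 121.0])]
green [([319.8, 175.9], [312, 169, 16, 18, 232]), ([319.2, 230.1], [312, 207, 16, 47, 684])]
win0 [580.4  48.4 121. ]
win1 [578.3 109.9 121. ]
ring [578.9  91.2 121. ]
bub [579.7  68.8 121. ]
bub0 [580.   60.8 121. ]
bub1 [579.4  76.9 121. ]
lvl end [576.4 163.7 121. ]
grn0 [580.3  52.2 121. ]
grn1 [578.4 106.7 121. ]
18.25 [580.2  89.9 169.2] xyaw -88.0 z [-0.002 -0.    -1.   ] F [-0.2 -0.8 -0.5] w 51.6
```

```bash
python3 -c "
from h import *
print(read_state()['joints'].round(2))
plan((480,259,185),20)
"
```

```text
[ 0.43  0.38 -0.19 -0.   -1.   -0.39]
[-1.33, 0.73, -0.12, 0.01, 0.01, -8.31]
[-1.42, 0.53, -0.12, 0.01, 0.01, -8.31]
[-1.48, 0.32, -0.12, 0.01, 0.01, -8.31]
[-1.51, 0.1, -0.12, 0.01, 0.01, -8.31]
[-1.51, -0.12, -0.12, 0.01, 0.01, -8.31]
[-1.47, -0.34, -0.12, 0.01, 0.01, -8.31]
[-1.41, -0.55, -0.12, 0.01, 0.01, -8.31]
[-1.32, -0.74, -0.12, 0.01, 0.01, -8.31]
[-1.2, -0.93, -0.12, 0.01, 0.01, -8.31]
[-1.05, -1.09, -0.12, 0.01, 0.01, -8.31]
[-0.88, -1.23, -0.12, 0.01, 0.01, -8.31]
[-0.69, -1.34, -0.12, 0.01, 0.01, -8.31]
[-0.49, -1.43, -0.12, 0.01, 0.01, -8.31]
```

Request:
servo_tool --pt "0.6 -1.33 0.73 -0.5 0 0 -8.31" --pt "0.6 -1.42 0.53 -0.5 0 0 -8.31" --pt "0.6 -1.48 0.32 -0.5 0 0 -8.31" --pt "0.6 -1.51 0.1 0 0 0 -8.31" --pt "0.6 -1.51 -0.12 0 0 0 -8.31" --pt "0.6 -1.47 -0.34 0 0 0 -8.31" --pt "0.6 -1.41 -0.55 0 0 0 -8.31" --pt "0.6 -1.32 -0.74 0 0 0 -8.31" --pt "0.6 -1.2 -0.93 0 0 0 -8.31" --pt "0.6 -1.05 -1.09 0 0 0 -8.31" --pt "0.6 -0.88 -1.23 0 0 0 -8.31" --pt "0.6 -0.69 -1.34 0 0 0 -8.31"

```text
clock: 19.45
position: [487.4, 246.2, 183.6]
ee_rot: [0.995, 0.105, -0.001, 0.001]
contact_force: [0.5, 0.9, -0.4]
gripper_width: 51.4
```

Request:
servo_tool --pt "0.6 -0.49 -1.43 0 0 0 -8.31" --pt "0.6 0 0 0 0 0 0" --pt "0.6 0 0 0 0 0 0"

```text
clock: 19.75
position: [480.2, 259.0, 184.0]
ee_rot: [0.985, 0.173, -0.001, 0.001]
contact_force: [-0.0, 0.4, 0.1]
gripper_width: 51.4
```

Run:
```python
from h import *
st();print(read_state()["joints"].round(2));d=get_image("wrist");im=d["image"]
cv2.imwrite("pics/w6.png",im[:,:,::-1])
r=blobs(im,(5,150,70),(15,255,255),40)[0];print([(c.round(1).tolist(),s.tolist(),plane(d,c,86).round(1).tolist(),plane(d,c,75).round(1).tolist()) for c,s in r])
```

```text
19.75 [480.2 259.  184. ] xyaw 19.9 z [-0.001 -0.001 -1.   ] F [-0.   0.4  0.1] w 51.4
[ 0.79  0.3  -0.27 -0.   -1.    1.13]
[([322.4, 188.9], [291, 157, 59, 62, 1718], [489.1, 261.6, 86.0], [485.9, 260.4, 75.0])]
```

View pics/w6.png

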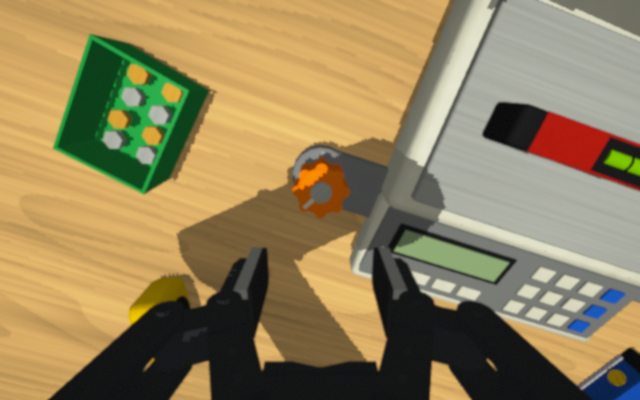

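Knob hub at (320,193) px, with its rim reaching row 219. The bin at (130,115) and housing edge at x≈390 px are clear of the fingers.

Run:
```python
from h import *
d=get_image("wrist");p=plane(d,(320,193),86);print(p.round(1))
plan((p[0],p[1],67),20,vmax=30)
# scale-frame check: knob to housing
```

```text
[485.7 262.   86. ]
[0.15, -0.04, 2.93, 0.01, 0.02, -0.03]
[0.15, -0.04, 2.93, 0.01, 0.02, -0.03]
[0.15, -0.04, 2.93, 0.01, 0.02, -0.03]
[0.15, -0.04, 2.93, 0.01, 0.02, -0.03]
```

Request:
servo_tool --pt "0.6 0.3 -0.1 3 0 0 0" --pt "0.6 0.3 0 3 0 0 0" --pt "0.6 0 0 2.5 0 0 0" --pt "0.6 0 0 2 0 0 0" --pt "0.6 0 0 1 0 0 0" --pt "0.6 0 0 0.2 0 0 0" --pt "0.6 0 0 0 0 0 0"

```text
clock: 20.55
position: [486.3, 262.3, 68.3]
ee_rot: [0.985, 0.173, 0.0, -0.0]
contact_force: [0.0, -0.4, 0.5]
gripper_width: 51.0
```

Request:
servo_tool --pt "0 0 0 0 0 0 0" --pt "0 0 0 0 0 0 0" --pt "0 0 0 0 0 0 0" --pt "0 0 0 0 0 0 0"

```text
clock: 20.95
position: [487.1, 261.0, 69.8]
ee_rot: [0.985, 0.174, 0.001, 0.001]
contact_force: [3.5, -7.4, 2.4]
gripper_width: 36.5
```

Request:
servo_tool --pt "0 0 0.1 0 0 0 4" --pt "0 0 0 0 0 0 8" --pt "0 0 0 0 0 0 8" --pt "0 0 0 0 0 0 8" --pt "0 0 0 0 0 0 8" --pt "0 0 0 0 0 0 8" --pt "0 0 0 0 0 0 8" --pt "0 0 0 0 0 0 8" --pt "0 0 0 0 0 0 8" --pt "0 0 0 0 0 0 8" --pt "0 0 0 0 0 0 8" --pt "0 0 0 0 0 0 0"

```text
clock: 22.15
position: [487.5, 261.8, 69.8]
ee_rot: [0.848, -0.53, 0.001, -0.002]
contact_force: [2.8, -1.7, 3.9]
gripper_width: 36.3
```

Run:
```python
from h import *
st();d,b,g=bubble(); print("pale",[(c.round(1).tolist(),s.tolist(),plane(d,c,121).round(1).tolist()) for c,s in b])
print("green",[(c.round(1).tolist(),s.tolist(),plane(d,c,121).round(1).tolist()) for c,s in g]); print(read_state()["wrist_torque"].round(2))
```

```text
22.15 [487.5 261.8  69.8] xyaw -64.0 z [ 0.003  0.002 -1.   ] F [ 2.8 -1.7  3.9] w 36.3
pale []
green [([195.8, 396.0], [191, 393, 11, 7, 16], [516.3, 294.3, 121.0])]
[-0.84 -0.6  -0.07]
```

Request:
servo_tool --pt "0 0 0 0 0 0 7" --pt "0 0 0 0 0 0 8" --pt "0 0 0 0 0 0 8" --pt "0 0 0 0 0 0 8" --pt "0 0 0 0 0 0 8" --pt "0 0 0 0 0 0 8" --pt "0 0 0 0 0 0 8" --pt "0 0 0 0 0 0 8" --pt "0 0 0 0 0 0 8" --pt "0 0 0 0 0 0 0" --pt "0 0 0 0 0 0 0"

```text
clock: 23.3
position: [488.4, 261.7, 69.8]
ee_rot: [-0.385, 0.923, -0.0, 0.002]
contact_force: [4.9, -4.2, 5.1]
gripper_width: 36.4
```

Run:
```python
from h import *
st();print(read_state()["joints"].round(2),read_state()["wrist_torque"].round(2))
```

```text
23.3 [488.4 261.7  69.8] xyaw -134.8 z [ 0.005  0.002 -1.   ] F [ 4.9 -4.2  5.1] w 36.4
[ 0.79  0.45 -0.39  0.   -0.73 -1.57] [-1.32 -1.59 -0.06]
```

Request:
servo_tool --pt "0.65 0 0 0 0 0 0" --pt "0.65 0 0 0 0 0 0" --pt "0.65 0 0 0 0 0 0" --pt "0.65 0 0 -2 0 0 0" --pt "0.65 0 0 -4.5 0 0 0" --pt "0.65 0 0 -4.5 0 0 0" --pt "0.65 0 0 -1 0 0 0"

```text
clock: 24.0
position: [488.3, 263.4, 193.6]
ee_rot: [-0.384, 0.923, 0.001, 0.005]
contact_force: [-0.2, 0.4, -0.6]
gripper_width: 55.7
```

```bash
python3 -c "
from h import *
st()
plan((581,80,180),-178)
"
```

```text
24.0 [488.3 263.4 193.6] xyaw -134.9 z [ 0.008  0.006 -1.   ] F [-0.2  0.4 -0.6] w 55.7
[1.08, -3.25, 0.22, 0.02, 0.1, 7.19]
[0.66, -3.36, 0.22, 0.02, 0.1, 7.19]
[0.24, -3.42, 0.23, 0.02, 0.1, 7.19]
[-0.19, -3.42, 0.23, 0.02, 0.1, 7.19]
[-0.62, -3.37, 0.23, 0.02, 0.1, 7.19]
[-1.04, -3.26, 0.23, 0.02, 0.1, 7.19]
```

Request:
servo_tool --pt "1 1.08 -3.25 0.2 0 0 7.19" --pt "1 0.66 -3.36 0.2 0 0 7.19" --pt "1 0.24 -3.42 0.2 0 0 7.19" --pt "1 -0.19 -3.42 0.2 0 0 7.19" --pt "1 -0.62 -3.37 0.2 0 0 7.19" --pt "1 -1.04 -3.26 0.2 0 0 7.19" --pt "1 0 0 0 0 0 0" --pt "1 0 0 0 0 0 0"

```text
clock: 24.8
position: [578.0, 77.3, 175.1]
ee_rot: [-0.016, 1.0, -0.0, -0.001]
contact_force: [0.8, -0.1, -0.4]
gripper_width: 85.2
```

Run:
```python
from h import *
st();d,b,g=bubble(); print("pale",[(c.round(1).tolist(),s.tolist(),plane(d,c,121).round(1).tolist()) for c,s in b])
print("green",[(c.round(1).tolist(),s.tolist(),plane(d,c,121).round(1).tolist()) for c,s in g])
cv2.imwrite("pics/w7.png",d["image"][:,:,::-1])
if g:
    v=int(g[0][0][1]);u0=int(min(s[0] for c,s in g));u1=int(max(s[0]+s[2] for c,s in g))
    print(v,u0,u1); print(d["image"][v,u0-25:u1+25].tolist())
```

```text
24.8 [578.   77.3 175.1] xyaw -178.1 z [-0.002 -0.    -1.   ] F [ 0.8 -0.1 -0.4] w 85.2
pale [([322.6, 231.1], [311, 225, 24, 13, 284], [580.0, 80.1, 121.0])]
green [([294.2, 230.9], [279, 225, 33, 13, 399], [580.5, 62.3, 121.0]), ([350.6, 230.9], [334, 225, 33, 13, 384], [579.3, 97.8, 121.0])]
230 279 367
[[103, 17, 14], [102, 16, 12], [103, 17, 12], [102, 17, 12], [102, 19, 15], [101, 17, 13], [101, 17, 13], [100, 16, 11], [100, 15, 10], [100, 18, 14], [100, 16, 11], [100, 17, 11], [102, 19, 15], [101, 16, 11], [102, 19, 12], [102, 17, 13], [98, 19, 14], [85, 19, 16], [61, 17, 17], [35, 17, 18], [20, 16, 17], [17, 15, 16], [19, 18, 16], [19, 23, 18], [31, 43, 14], [51, 76, 3], [66, 103, 0], [76, 118, 0], [80, 124, 0], [80, 122, 0], [80, 123, 0], [80, 123, 0], [79, 123, 0], [81, 124, 0], [80, 123, 0], [79, 123, 0], [81, 124, 0], [80, 123, 0], [79, 122, 0], [80, 123, 0], [80, 123, 0], [80, 123, 0], [81, 124, 0], [80, 124, 0], [81, 124, 0], [81, 124, 0], [80, 123, 0], [75, 116, 0], [62, 97, 0], [46, 70, 5], [43, 66, 2], [62, 96, 0], [75, 116, 0], [80, 123, 0], [81, 124, 0], [91, 126, 
[... 542 characters left out ...]
71, 110, 0], [78, 120, 0], [79, 122, 0], [79, 123, 0], [80, 123, 0], [80, 123, 0], [79, 122, 0], [80, 122, 0], [79, 122, 0], [80, 123, 0], [81, 123, 0], [81, 123, 0], [80, 123, 0], [80, 122, 0], [79, 121, 0], [79, 122, 0], [80, 123, 0], [79, 122, 0], [80, 122, 0], [80, 123, 0], [78, 121, 0], [72, 113, 0], [60, 91, 0], [39, 58, 12], [23, 29, 14], [17, 18, 18], [17, 16, 17], [17, 16, 18], [24, 16, 17], [48, 17, 17], [77, 17, 14], [95, 17, 14], [101, 18, 14], [102, 19, 15], [102, 18, 13], [102, 17, 15], [101, 16, 14], [101, 16, 14], [101, 17, 11], [101, 15, 11], [101, 17, 13], [102, 18, 14], [101, 15, 11], [102, 17, 14], [103, 20, 15], [103, 19, 15], [102, 16, 12], [102, 17, 14], [102, 18, 13]]
```

Rings are at px 49.6 and 87.0 (middle 68.3) and the bubble spans 55.5–82 (middle 68.7), so it is about 0.25 mm off centre. Next I press, with the open fingertips straddling the vial.

Request:
servo_tool --pt "1 -0.1 0.15 1.5 0 0 0" --pt "1 -0.1 0.15 1.2 0 0 0" --pt "1 0 0 0.7 0 0 0" --pt "1 0 0 0.4 0 0 0" --pt "1 0 0 0.2 0 0 0" --pt "1 0 0 0.1 0 0 0" --pt "1 0 0 0.1 0 0 0" --pt "1 0 0 0.1 0 0 0" --pt "1 0 0 0 0 0 0"

```text
clock: 25.75
position: [580.3, 80.7, 133.0]
ee_rot: [-0.016, 1.0, 0.0, 0.0]
contact_force: [1.0, 0.1, -0.1]
gripper_width: 85.7
```

Request:
servo_tool --pt "1 0 0 0.2 0 0 0" --pt "1 0 0 0.1 0 0 0" --pt "1 0 0 0.1 0 0 0" --pt "1 0 0 0.1 0 0 0" --pt "1 0 0 0.1 0 0 0" --pt "1 0 0 0 0 0 0"

```text
clock: 26.35
position: [580.2, 80.8, 126.7]
ee_rot: [-0.016, 1.0, -0.0, -0.0]
contact_force: [0.3, 0.9, -0.5]
gripper_width: 85.5
```

Request:
servo_tool --pt "1 0 0 0.15 0 0 0" --pt "1 0 0 0.1 0 0 0" --pt "1 0 0 0.1 0 0 0" --pt "1 0 0 0 0 0 0"

```text
clock: 26.75
position: [580.2, 80.8, 123.2]
ee_rot: [-0.016, 1.0, -0.0, -0.0]
contact_force: [-0.9, 0.2, 0.5]
gripper_width: 85.2
```

Request:
servo_tool --pt "1 0 0 0.1 0 0 0" --pt "1 0 0 0.1 0 0 0" --pt "1 0 0 0 0 0 0"

```text
clock: 27.05
position: [580.2, 80.8, 121.2]
ee_rot: [-0.016, 1.0, -0.0, -0.0]
contact_force: [0.5, -0.7, -0.4]
gripper_width: 85.4
```

Request:
servo_tool --pt "1 0 0 0.1 0 0 0" --pt "1 0 0 0.1 0 0 0" --pt "1 0 0 0 0 0 0"

```text
clock: 27.35
position: [580.2, 80.8, 119.2]
ee_rot: [-0.016, 1.0, -0.0, -0.0]
contact_force: [-0.1, 0.0, -0.1]
gripper_width: 85.5
```

Request:
servo_tool --pt "1 0 0 0.1 0 0 0" --pt "1 0 0 0.1 0 0 0" --pt "1 0 0 0 0 0 0"

```text
clock: 27.65
position: [580.4, 80.9, 117.9]
ee_rot: [-0.016, 1.0, 0.0, 0.0]
contact_force: [-2.3, -0.5, 2.9]
gripper_width: 84.9
```

Request:
servo_tool --pt "1 0 0 0.1 0 0 0" --pt "1 0 0 0 0 0 0"

```text
clock: 27.85
position: [580.4, 80.8, 117.3]
ee_rot: [-0.016, 1.0, -0.0, 0.0]
contact_force: [-1.8, 0.1, 6.6]
gripper_width: 85.5
```

Request:
servo_tool --pt "1 0 0 0.1 0 0 0" --pt "1 0 0 0 0 0 0" --pt "1 0 0 0 0 0 0" --pt "1 0 0 0 0 0 0" --pt "1 0 0 0 0 0 0"

```text
clock: 28.35
position: [580.5, 80.9, 116.8]
ee_rot: [-0.016, 1.0, 0.0, 0.0]
contact_force: [-1.7, 0.4, 9.0]
gripper_width: 85.4
```

Run:
```python
from h import *
st();d,b,g=bubble(); im=d["image"]
print("pale",[(c.round(1).tolist(),s.tolist()) for c,s in b]);print("green",[(c.round(1).tolist(),s.tolist()) for c,s in g])
save("w8",im,200,160,460,400,2.5); st()
```

```text
28.35 [580.5  80.9 116.8] xyaw -178.1 z [ 0.001  0.    -1.   ] F [-1.7  0.4  9. ] w 85.4
pale [([315.8, 278.0], [299, 269, 34, 19, 566])]
green [([272.2, 277.0], [256, 269, 33, 17, 553]), ([294.9, 276.5], [291, 269, 11, 17, 138]), ([336.3, 276.5], [331, 269, 10, 17, 128]), ([358.3, 277.0], [342, 269, 34, 17, 567])]
28.4 [580.5  80.8 116.9] xyaw -178.1 z [ 0.001  0.    -1.   ] F [-3.7  0.4  8.3] w 85.2
```

View pics/w8.png

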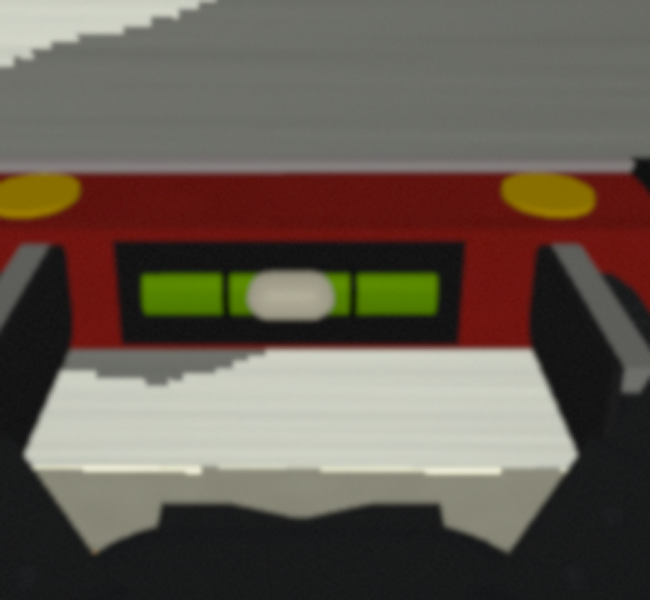

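The bubble sits between the rings while pressing (bubble 315.8 px, ring middle about 315.6 px), and the level is flat. I'll bring the push up to about 9.8 N.

Request:
servo_tool --pt "1 0 0 0.03 0 0 0" --pt "1 0 0 0 0 0 0" --pt "1 0 0 0 0 0 0" --pt "1 0 0 0 0 0 0" --pt "1 0 0 0 0 0 0" --pt "1 0 0 0 0 0 0" --pt "1 0 0 0 0 0 0" --pt "1 0 0 0 0 0 0"

```text
clock: 29.2
position: [580.5, 80.9, 116.7]
ee_rot: [-0.017, 1.0, -0.0, 0.001]
contact_force: [-3.8, 0.9, 9.0]
gripper_width: 85.4
```

Run:
```python
from h import *
F=[]
for i in range(6):
    d,b,g=bubble(); F.append(read_state()["contact_force"][2])
print(np.round(F,1),np.mean(F),[c.round(1).tolist() for c,s in b],[(c.round(1).tolist(),s.tolist()) for c,s in g])
```

```text
[9.4 8.8 9.9 9.3 9.8 9.9] 9.523834366767499 [[315.8, 278.0]] [([272.2, 277.0], [256, 269, 34, 17, 553]), ([294.9, 276.5], [291, 269, 11, 17, 138]), ([336.2, 276.5], [331, 269, 10, 17, 129]), ([358.3, 277.0], [342, 269, 34, 17, 566])]
```

The push is steady at about 9.5 N and the bubble is centred, so I'm handing in. The arm holds its pose.

```bash
python3 -c "
from h import *
st();print(job_done())"
```

```text
29.5 [580.5  80.8 116.7] xyaw -178.1 z [ 0.001  0.    -1.   ] F [-3.8  1.1  9.9] w 85.4
the job is handed in; nothing more can be done
None
```

The scale is levelled and the job is handed in. The arm is still pressing the level with about 9.5 N, at 29.5 s on the clock.

- **Cover:** I gripped the handle and lifted it round until it met the stop at about 13 N. After release, its handle matched the 1.66 rad position within about 2 px in both fixed views, except about 3 px at one handle end in the scene view.
- **Level:** I laid the red level across the middle of the pan from left to right and pressed it flat before releasing it.
- **Knob:** The bubble first stood about 11 mm off to the scale's right. I turned the orange knob about 155° (2.7 rad) clockwise, which left the bubble about 0.25 mm off the middle.
- **Final push:** The open fingertips press on both sides of the vial. Six readings gave 8.8 to 9.9 N. The bubble is within 0.3 mm of the middle between the rings.

No check failed or disagreed. The first image fixes of the handle and knob differed by 5–11 mm between cameras, and close-up wrist views settled them. I did not take a final picture to confirm that the bystanders had not moved, but the arm's path stayed clear of them. The cover's angle was last checked right after I opened it.

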